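# Fit a filter cartridge in the desk air cleaner

### The arm

A 6-joint arm with a two-finger parallel gripper is mounted at the origin on the work surface. World frame = base frame: x ahead of the robot, y to its left, z up, the work surface at z = 0. Lengths are in m, angles in rad, forces in N, time in s.
With the tool pointing down it reaches from about 0.35 to 0.8 m from the base axis. Payload 7.3 kg.
Tool frame: the origin (TCP) lies between the finger pads; the fingertips stand 25 mm ahead of it and the grasp point (between the pads) lies 6 mm ahead of it (r.tip_extent is the distance from the TCP to the fingertips, in m); z points along the fingers, y is the direction in which the jaws open and shut (so a half turn about z gives the same grasp; the last joint's range is limited). The gripper opens to 85 mm and grips with 20 to 120 N. Pads are 22 mm wide; open, the fingers measure 114 mm over their backs; the gripper's body (76 mm by 85 mm) begins 54 mm behind the grasp point. The pads swing forward as they close: fully open they stand 13 mm farther back than shut.
Start: joints at [-1.343, 0.342, 1.524, -0, 1.275, -0.146], TCP at [0.192, -0.489, 0.256] pointing down, gripper open.
Joint ranges: [-2.53, 2.53], [-0.77, 2.02], [0.04, 2.7], [-1, 4.14], [0.28, 2.66], [-3.11, 3.11]. Speed limits (rad/s): [2.57, 2.57, 3.14, 3.14, 3.14, 3.14].

### API

Orientations are given as a unit quaternion [x, y, z, w].
In Python, from workcell import r, command_gripper, optics gives the robot as it stands. The module is installed in compiled form; this text tells all that it offers. Calls block until the motion is done:
- r.reach(position, orientation): joint-space move of the TCP to a pose.
- r.move_straight(position, orientation=None, speed=0.15, max_force=None): straight line of the TCP; orientation=None keeps the orientation; speed is the mean speed in m/s. With max_force (N) it stops when the force on the tool has changed by that much, and returns True; else False.
- r.movej(angles): joint-space move.
- command_gripper(opening, force=None): finger opening in m; force is the grip in N (None keeps the last); returns when the fingers have stopped.
- r.hold(seconds).
- r.solve_ik(position, orientation): joint angles nearest the present ones, or None.
- r.read_state(): the state.
- optics.get_image(name): name is "scene" or "top" or "wrist"; returns (picture, depth): 384x512x3 uint8, red, green, blue; 384x512 float32, m along the optical axis (not along the pixel's ray), 0 where there is no reading.
- optics.camera_model(name): a dict with "K" (3x3 intrinsics, pixels), "R" (3x3) and "t" (3): a world point X has camera coordinates R X + t; the wrist camera has in their place "tool_from_camera" (4x4, takes a point from camera to tool coordinates, whose origin is the TCP and whose axes are the flange's). Camera axes: x right, y down, z forward; pixel columns grow to the right and rows downward; lengths in m; the calibration is good to about 2 mm. A picture is of the moment at which its call begins: read the wrist's pose just before it. camera_model takes no time and is no camera call.
A pose or a line that the arm cannot do raises r.PlanningError and nothing moves.
- r.finish_job(): hands the job in, once; it reports no verdict.
The state is a dict: "time_s": time; "joint_positions": joint angles; "dq": joint speeds; "tau": joint torques, N m; "eef_pos": TCP position; "eef_rot": TCP orientation; "contact_force": force on the tool from outside, world axes, zero at the start; "torque": the same for the moment, N m; "grip_width": finger opening in m.
Only numpy, scipy, OpenCV 4.12 (cv2) and the standard library are available. Lean on these libraries where they do the work, as an engineer would, in place of code of your own. Each camera call takes 0.05 s, during which the arm holds its last target. There are 200 camera calls.

### The job

Fit the loose filter cartridge into the slanted round mouth of the desk air cleaner: feel for the two gaps in the collar, push the cartridge in against the spring and turn it a quarter turn clockwise (seen from outside the mouth) until it clicks and stays locked, then let go. Leave the jar, the mug and the stapler standing where they are.

Things in the scene. Friction and masses are not known exactly. Their poses are not given: they have to be found in the camera images.
- cartridge_center (a point): centre, 43 mm above the underside, of the loose grey filter cartridge (about 0.18 kg) standing upright on the desk; z is its axis, pointing to the grip, x runs along grip bar and lugs; a half turn about z makes no difference. Round body 60 mm in diameter, 52 mm high, tapering to 50 mm over the lowest 8 mm
- cartridge_grip (a point): middle of the straight grip bar on top of the cartridge: 50 mm long along x, 16 mm thick along y, 34 mm high (52 to 86 mm above the underside). Grip it across the bar's thickness
- cartridge_lugs (a point): on the cartridge's axis at the middle of its two lugs, 28 mm above the underside. The lugs stick out at +x and -x, in line with the bar, to 78 mm overall; each is 14 mm wide and 6 mm thick along z
- socket: slanted round mouth of the white air cleaner, a fixed 160 x 170 x 66 mm head on a foot. Origin: mouth centre in the plane of the collar's rim, 150 mm above the desk. z: the mouth's axis, outwards, leaning 30 deg from vertical towards the robot's side; x runs up the slope, y across. Bore 64 mm in diameter. The head's face is 4 mm below the rim. Heights h below are along this z, of the cartridge's lug middle
- collar_rim (a point): same point: centre of the grey collar, a ring 64 to 92 mm in diameter with two opposite gaps 20 mm wide for the lugs. They lie roughly at +x and -x of the socket, but the collar is fixed turned by up to 20 deg either way about z, not told: find it by feel or close view. Lugs resting on the rim: h = +3 mm; lugs dropped into the gaps: h = -3 mm
- spring_pad (a point): middle of the sprung round pad in the bore, 31 mm below the rim. It meets the cartridge's underside at h = -3 mm, pushes back with 6 N at first and 0.6 N more per mm, and bottoms at h = -14 mm with about 13 N
- lip_underside (a point): on the axis, 8 mm below the rim: level of the underside of the collar's lip. Pushed to h = -11 mm or lower, the lugs pass under the lip when turned clockwise seen from outside (negative about z); anticlockwise is walled off. Let off short of the notches, it stays at h = -11 mm, unlocked
- notch_roof (a point): on the axis, 4 mm below the rim: roof of the two notches in the lip's underside, 80 deg clockwise of the gaps (about 6 deg to spare either way). A solid stop halts the turn 86 deg past the middle of the gaps. Let off there, the spring lifts the cartridge 4 mm with a click: locked at h = -7 mm
- jar_center (a point): centre (42 mm up) of a white round jar with a smooth lid, 64 mm in diameter and 85 mm high, no lugs or bar: bystander, stands on one side and the cartridge on the other
- mug_center (a point): centre of a white mug, 80 mm wide and 90 mm high: bystander
- stapler_center (a point): centre of a black stapler, 130 x 34 x 44 mm: bystander
Mind the look-alikes: they are no part of the job. What is shaped like the part that bears cartridge_center but red is not meant.

How it is judged:
By the outcome, as a careful person would: the job done as asked, in the order asked, and still so for the second after the job is handed in, with the robot touching nothing.
It also fails if it takes over 64 s, if anything falls off the work surface, if the arm or the gripper's body presses on something with over 40 N, if the wrist force passes 120 N, or if a joint passes its speed limit or range.

## Working session

There is one attempt and no reset: what is moved stays moved. The work goes in short steps, each a Python script; the robot and the scene stay as the last script left them, time stands still between calls to the robot, and variables do not carry over. Pictures are saved under pics/ and viewed, about 8 in all and at most 12, crops included, and the job is handed in when it is done.

```bash
mkdir -p pics; python3 - <<'E'
from workcell import r, optics
import cv2, numpy as np
s=r.read_state(); print(s['time_s'],s['eef_rot'],s['grip_width'],s['contact_force'])
for n in("scene","top"):
    p,d=optics.get_image(n); np.savez('%s0.npz'%n,p=p,d=d)
    cv2.imwrite(f'pics/{n}0.png',cv2.resize(p[:,:,::-1],(768,576),interpolation=cv2.INTER_CUBIC))
    m=optics.camera_model(n);print(n,m)
print(optics.camera_model('wrist'))
E
```

```text
0.0 [ 9.82584543e-01  1.85814396e-01 -3.40335168e-05 -7.90255413e-04] 0.08543984337594304 [0.48150776 0.83940905 0.17153096]
scene {'K': array([[397.31337674,   0.        , 249.30502798],
       [  0.        , 397.31337674, 189.98701997],
       [  0.        ,   0.        ,   1.        ]]), 'R': array([[ 0.42776173,  0.90386493, -0.0069347 ],
       [ 0.68432301, -0.32885487, -0.65081218],
       [-0.59052682,  0.27364697, -0.75920709]]), 't': array([-0.21599551, -0.2883725 ,  1.33047535])}
top {'K': array([[444.40500137,   0.        , 260.25084508],
       [  0.        , 444.40500137, 184.69945259],
       [  0.        ,   0.        ,   1.        ]]), 'R': array([[ 0.02541587, -0.9995003 ,  0.0187934 ],
       [-0.98866276, -0.02791437, -0.14753556],
       [ 0.14798644, -0.01483058, -0.98887819]]), 't': array([-0.0323735 ,  0.55117761,  1.13886458])}
{'K': array([[291.67782764,   0.        , 256.24441351],
       [  0.        , 291.67782764, 184.6591448 ],
       [  0.        ,   0.        ,   1.        ]]), 'tool_from_camera': array([[-2.54671921e-05, -9.61025836e-01, -2.76458573e-01,
         6.95884901e-02],
       [ 9.99999981e-01,  2.83096119e-05, -1.90529306e-04,
         1.39985371e-04],
       [ 1.90930021e-04, -2.76458572e-01,  9.61025817e-01,
        -1.18438673e-01],
       [ 0.00000000e+00,  0.00000000e+00,  0.00000000e+00,
         1.00000000e+00]])}
```

View pics/top0.png

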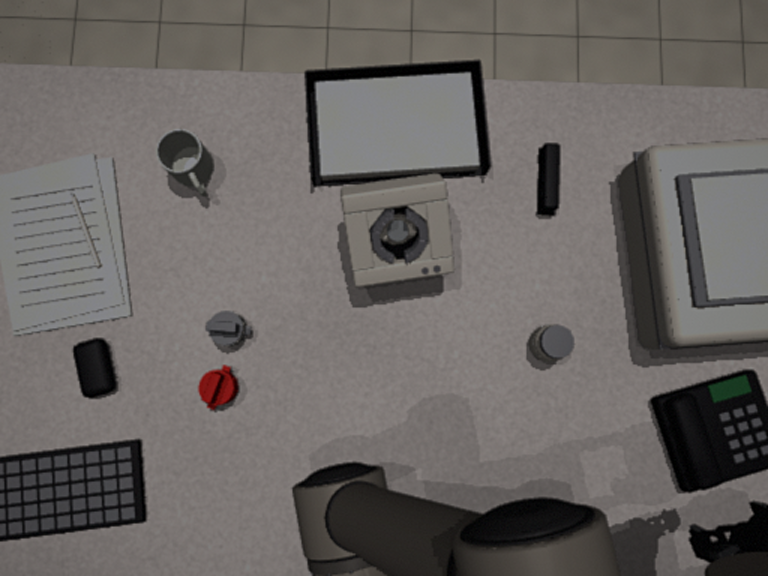

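View pics/scene0.png

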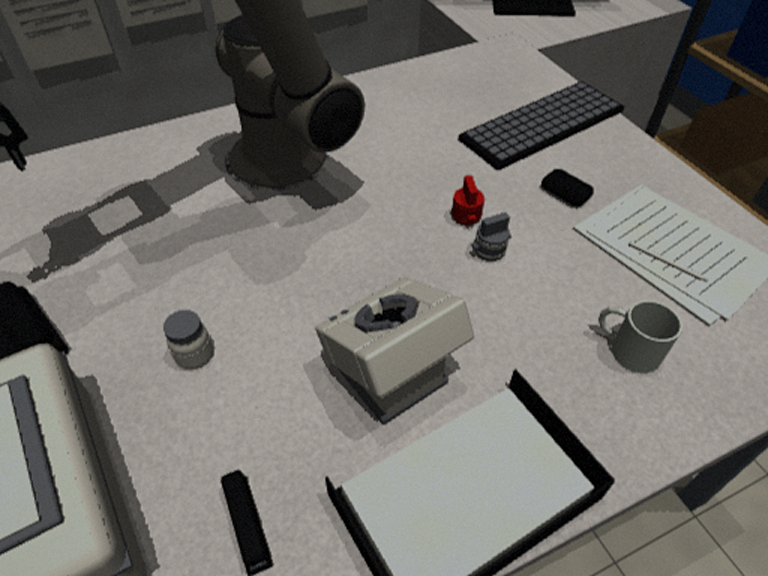

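Top view: grey cartridge at about (228,330), red decoy at (218,388), collar at about (399,234), jar at (552,343), mug at (183,155), stapler at (548,180). Now I'll turn these into positions with depth.

```bash
cat > h.py <<'E'
import numpy as np, cv2
from scipy.spatial.transform import Rotation as Ro
from workcell import r, command_gripper, optics
def cloud(K,R,t,d):
    v,u=np.mgrid[:d.shape[0],:d.shape[1]]
    c=np.stack([(u-K[0,2])/K[0,0]*d,(v-K[1,2])/K[1,1]*d,d],-1)
    return (c-t)@R   # world = R^T (c-t)
def wrist(name,scale=1.5):
    s=r.read_state(); m=optics.camera_model('wrist'); T=m['tool_from_camera']
    Rt=Ro.from_quat(s['eef_rot']).as_matrix(); p,d=optics.get_image('wrist')
    Rwc=Rt@T[:3,:3]; twc=Rt@T[:3,3]+np.array(s['eef_pos'])
    X=cloud(m['K'],Rwc.T,-Rwc.T@twc,d); np.savez(name+'.npz',p=p,d=d,X=X,Rwc=Rwc,twc=twc,K=m['K'])
    cv2.imwrite(f'pics/{name}.png',cv2.resize(p[:,:,::-1],None,fx=scale,fy=scale,interpolation=cv2.INTER_CUBIC))
    return X,d
def down(yaw): # tool z down, tool y (jaw) along world dir: x-axis of tool at angle yaw
    x=np.array([np.cos(yaw),np.sin(yaw),0]); z=np.array([0,0,-1.]); return Ro.from_matrix(np.c_[x,np.cross(z,x),z]).as_quat()
E
python3 - <<'E'
from h import *
m=optics.camera_model('top'); a=np.load('top0.npz'); X=cloud(m['K'],m['R'],m['t'],a['d'])
def at(u,v): return X[round(v/1.5),round(u/1.5)].round(4)
for n,u,v in [('bar',228,326),('barL',212,328),('barR',240,322),('lug',247,332),('red',218,388),('jar',552,343),('mugrim',183,133),('collarL',380,236),('collarR',420,238),('desk',300,330)]: print(n,at(u,v))
M=np.zeros(a['d'].shape,bool)
M[127:180,231:300]=1
P=X[M&(a['d']>0)&(X[...,2]>.09)]
# RANSAC plane
rng=np.random.default_rng(0);best=0
for _ in range(500):
    q=P[rng.choice(len(P),3,0)]; n=np.cross(q[1]-q[0],q[2]-q[0]); 
    if np.linalg.norm(n)<1e-6: continue
    n/=np.linalg.norm(n); i=abs((P-q[0])@n)<.0015
    if i.sum()>best: best=i.sum();B=i
c=P[B].mean(0); n=np.linalg.svd(P[B]-c)[2][2]; n*=np.sign(n[2]); print('plane',c,n,best,len(P),np.degrees(np.arccos(n[2])),np.degrees(np.arctan2(n[1],n[0])))
# points on collar: 3-5.5mm above the plane
h=(P-c)@n; C=P[(h>.0025)&(h<.006)]; print(len(C),C.mean(0))
# bar pixels: high points near cartridge
b=X[np.linalg.norm(X[...,:2]-at(228,326)[:2],axis=-1)<.05]; b=b[b[:,2]>.075]; cc=b.mean(0); e=np.linalg.svd(b[:,:2]-cc[:2],full_matrices=False)[2][0]; print('bar',cc,np.degrees(np.arctan2(e[1],e[0])),len(b))
E
```

```text
bar [0.4554 0.2533 0.0854]
barL [0.4497 0.2805 0.0853]
barR [0.4637 0.241  0.0493]
lug [0.4495 0.2306 0.032 ]
red [0.3505 0.2681 0.0685]
jar [ 0.4397 -0.2924  0.0848]
mugrim [0.7927 0.3556 0.0745]
collarL [0.6111 0.0035 0.1127]
collarR [ 0.6012 -0.0626  0.1448]
desk [0.4567 0.1425 0.0009]
plane [ 0.61539289 -0.02387766  0.15310291] [-0.50263585 -0.0838613   0.86042111] 1290 3530 30.63610218258697 -170.52784512578972
503 [ 0.60316348 -0.02315907  0.1505254 ]
bar [0.45465251 0.26511034 0.08564677] -91.75143411484534 132
```

```bash
cat >> h.py <<'E'
def sock(az,tilt=np.radians(30)):  # az = heading of uphill direction
    z=np.array([-np.sin(tilt)*np.cos(az),-np.sin(tilt)*np.sin(az),np.cos(tilt)])
    y=np.array([-np.sin(az),np.cos(az),0]); return np.c_[np.cross(y,z),y,z]
def toolrot(S,a): # tool z = -socket z, tool x at angle a in socket frame
    M=np.array([[np.cos(a),np.sin(a),0],[np.sin(a),-np.cos(a),0],[0,0,-1.]]); return Ro.from_matrix(S@M).as_quat()
E
python3 - <<'E'
from h import *
S=sock(np.radians(9.5)); c=np.array([.603,-.023,.150])
for a in range(-300,301,20):
    q=[r.solve_ik(c+S[:,2]*k,toolrot(S,np.radians(a))) for k in (.15,.05)]
    print(a,[None if x is None else np.round(x,2).tolist() for x in q])
E
```

```text
-300 [[-0.35, 0.11, 1.88, 0.38, 0.72, -0.22], [-0.29, 0.31, 1.9, 0.47, 0.51, -0.3]]
-280 [[-0.35, 0.11, 1.88, 0.38, 0.72, -0.57], [-0.29, 0.31, 1.9, 0.47, 0.51, -0.65]]
-260 [[-0.35, 0.11, 1.88, 0.38, 0.72, -0.92], [-0.29, 0.31, 1.9, 0.47, 0.51, -1.0]]
-240 [[-0.35, 0.11, 1.88, 0.38, 0.72, -1.27], [-0.29, 0.31, 1.9, 0.47, 0.51, -1.35]]
-220 [[-0.35, 0.11, 1.88, 0.38, 0.72, -1.62], [-0.29, 0.31, 1.9, 0.47, 0.51, -1.69]]
-200 [[-0.35, 0.11, 1.88, 0.38, 0.72, -1.97], [-0.29, 0.31, 1.9, 0.47, 0.51, -2.04]]
-180 [[-0.35, 0.11, 1.88, 0.38, 0.72, -2.32], [-0.29, 0.31, 1.9, 0.47, 0.51, -2.39]]
-160 [[-0.35, 0.11, 1.88, 0.38, 0.72, -2.67], [-0.29, 0.31, 1.9, 0.47, 0.51, -2.74]]
-140 [[-0.35, 0.11, 1.88, 0.38, 0.72, -3.01], [-0.29, 0.31, 1.9, 0.47, 0.51, -3.09]]
-120 [[-0.35, 0.11, 1.88, 0.38, 0.72, 2.92], [-0.29, 0.31, 1.9, 0.47, 0.51, 2.84]]
-100 [[-0.35, 0.11, 1.88, 0.38, 0.72, 2.57], [-0.29, 0.31, 1.9, 0.47, 0.51, 2.49]]
-80 [[-0.35, 0.11, 1.88, 0.38, 0.72, 2.22], [-0.29, 0.31, 1.9, 0.47, 0.51, 2.15]]
-60 [[-0.35, 0.11, 1.88, 0.38, 0.72, 1.87], [-0.29, 0.31, 1.9, 0.47, 0.51, 1.8]]
-40 [[-0
[... 774 characters left out ...]
-0.29, 0.31, 1.9, 0.47, 0.51, -1.69]]
160 [[-0.35, 0.11, 1.88, 0.38, 0.72, -1.97], [-0.29, 0.31, 1.9, 0.47, 0.51, -2.04]]
180 [[-0.35, 0.11, 1.88, 0.38, 0.72, -2.32], [-0.29, 0.31, 1.9, 0.47, 0.51, -2.39]]
200 [[-0.35, 0.11, 1.88, 0.38, 0.72, -2.67], [-0.29, 0.31, 1.9, 0.47, 0.51, -2.74]]
220 [[-0.35, 0.11, 1.88, 0.38, 0.72, -3.01], [-0.29, 0.31, 1.9, 0.47, 0.51, -3.09]]
240 [[-0.35, 0.11, 1.88, 0.38, 0.72, 2.92], [-0.29, 0.31, 1.9, 0.47, 0.51, 2.84]]
260 [[-0.35, 0.11, 1.88, 0.38, 0.72, 2.57], [-0.29, 0.31, 1.9, 0.47, 0.51, 2.49]]
280 [[-0.35, 0.11, 1.88, 0.38, 0.72, 2.22], [-0.29, 0.31, 1.9, 0.47, 0.51, 2.15]]
300 [[-0.35, 0.11, 1.88, 0.38, 0.72, 1.87], [-0.29, 0.31, 1.9, 0.47, 0.51, 1.8]]
```

```bash
python3 - <<'E'
from h import *
S=sock(np.radians(9.5)); c=np.array([.603,-.023,.150])
r.reach(c+S[:,2]*.12,toolrot(S,0)); print(r.read_state()['time_s'])
X,d=wrist('sock1'); 
g=np.array([.4535,.262,0]); yaw=np.radians(-92)
r.reach(g+[0,0,.22],down(yaw+np.pi)); print(r.read_state()['time_s'],r.read_state()['joint_positions'])
wrist('cart1')
E
```

```text
2.175
3.4083 [3.75779421e-01 3.71679031e-01 1.58529630e+00 8.64085689e-06
 1.18424044e+00 4.12798658e-01]
```

View pics/sock1.png

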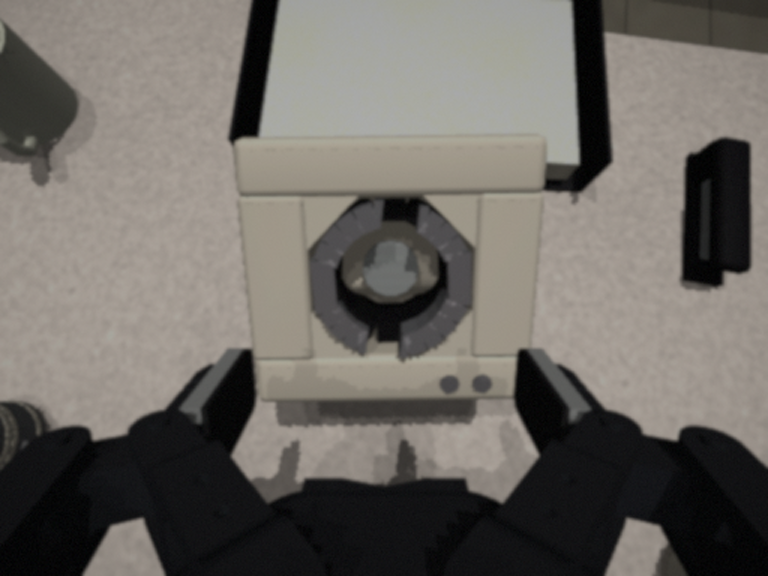

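View pics/cart1.png

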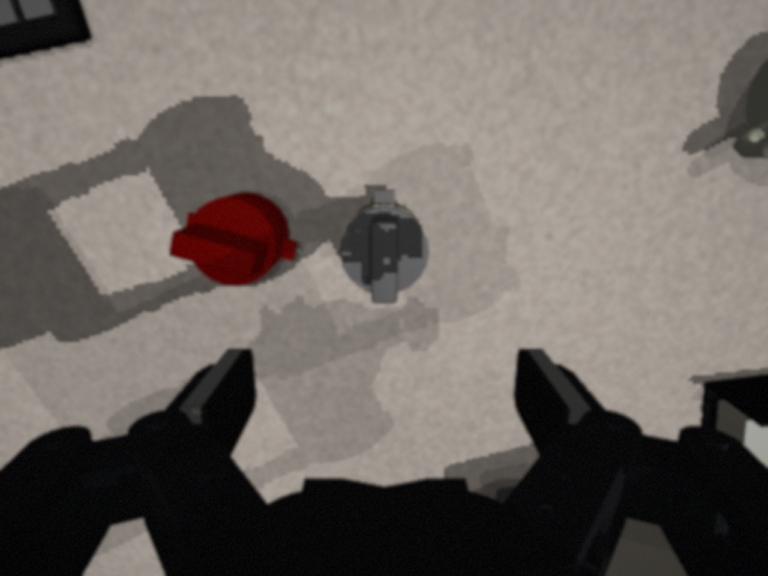

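Wrist views: the collar centre is at about (392,278) with gaps at about (402,208) and (388,338). The cartridge bar runs from (380,190) to (384,300), with the red one to its left. I'll rectify both onto their planes.

```bash
python3 - <<'E'
from h import *
def rect(f,o,A,half,N=560):
    a=np.load(f+'.npz'); K,R,t=a['K'],a['Rwc'],a['twc']
    s=2*half/N  # out pixel (i,j): o + A0*(half - s*j)[up] + A1*(s*i-half)
    g=lambda i,j: o+A[0]*(half-s*j)+A[1]*(s*i-half)
    src=[];dst=[(0,0),(N,0),(N,N),(0,N)]
    for p in dst:
        c=K@(R.T@(g(*p)-t)); src.append(c[:2]/c[2])
    H=cv2.getPerspectiveTransform(np.float32(src),np.float32(dst))
    im=cv2.warpPerspective(a['p'][:,:,::-1].copy(),H,(N,N),flags=cv2.INTER_CUBIC)
    return cv2.convertScaleAbs(im,alpha=1.6,beta=10)
a=np.load('sock1.npz');X=a['X']; P=X[85:270,155:365].reshape(-1,3); P=P[P[:,2]>.09]
S=sock(np.radians(9.5)); c=np.array([.603,-.023,.150])
q=(P-c)@S
print('hist h',*np.histogram(q[:,2],np.arange(-.012,.012,.001))[0])
F=q[(abs(q[:,2]+.004)<.0035)&(np.hypot(q[:,0],q[:,1])>.05)]
co=np.linalg.lstsq(np.c_[F[:,:2],np.ones(len(F))],F[:,2],rcond=None)[0];print('face slope',co)
np.save('q.npy',q)
N=560
i1=rect('sock1',c,(S[:,0],-S[:,1]),.07)
i2=rect('cart1',np.array([.4535,.262,.086]),(np.array([0,1.,0]),np.array([1.,0,0])),.05)
for im in(i1,): cv2.line(im,(280,0),(280,559),(0,255,0),1);cv2.line(im,(0,280),(559,280),(0,255,0),1);cv2.circle(im,(280,280),int(.046/.14*560),(0,255,0),1);cv2.circle(im,(280,280),int(.032/.14*560),(0,255,0),1)
cv2.line(i2,(280,0),(280,559),(0,255,0),1);cv2.line(i2,(0,280),(559,280),(0,255,0),1)
cv2.imwrite('pics/rs.png',i1);cv2.imwrite('pics/rc.png',i2)
b=np.load('cart1.npz')['X'].reshape(-1,3); b=b[(b[:,2]>.078)&(b[:,2]<.1)&(np.hypot(b[:,0]-.4535,b[:,1]-.262)<.045)]
rc=cv2.minAreaRect((b[:,:2]*1000).astype(np.float32));print('bar',b.mean(0),rc,len(b))
E
```

```text
hist h 42 44 45 92 163 254 619 2110 5044 9386 6265 1104 460 1922 1324 149 3 0 0 0 0 0 0
face slope [-0.0018041   0.00657982 -0.00257736]
bar [0.45367104 0.26865243 0.08655491] ((453.7225646972656, 267.3775634765625), (49.1903190612793, 15.782054901123047), 88.53192138671875) 958
```

View pics/rs.png

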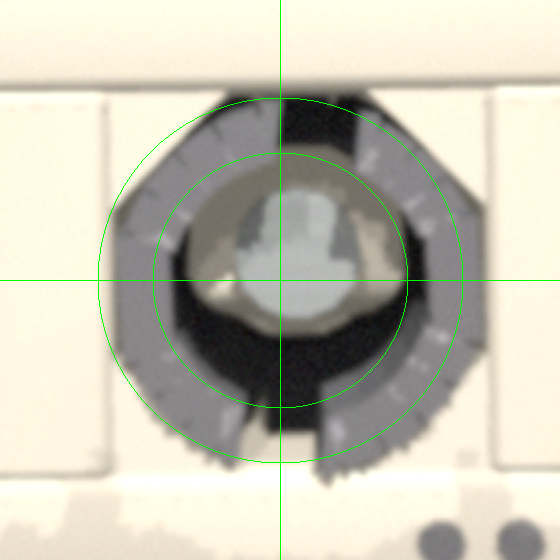

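View pics/rc.png

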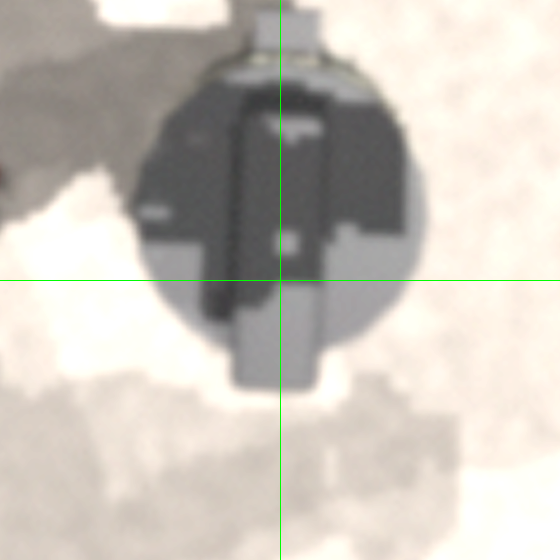

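Rectified at 0.25 mm/px, the collar centre is near (300,285) and the gap line tilts about -7°. The cartridge bar spans cols 237-325 and rows 107-390. Next I'll refine the collar numerically, grasp, and lift.

```bash
python3 - <<'E'
from h import *
q=np.load('q.npy'); S0=sock(np.radians(9.5)); c0=np.array([.603,-.023,.150]); S=sock(np.radians(10.3))
w=q@S0.T+c0; q=(w-c0)@S
face=np.median(q[(abs(q[:,2]+.003)<.003)&(abs(q[:,1])>.05),2]); print('face',face)
q=q[np.hypot(q[:,0],q[:,1])<.065]; up=np.where(q[:,2]-face>.0022,1.,-1.)*(q[:,2]-face>-.003)-1.*(q[:,2]-face<-.003)
up[(q[:,2]-face>.007)]=0
best=(-1e9,)
for cx in np.arange(-.006,.0061,.0005):
  for cy in np.arange(-.009,.0031,.0005):
    x,y=q[:,0]-cx,q[:,1]-cy; rr=np.hypot(x,y); ann=(rr>.032)&(rr<.046)
    for th in np.radians(np.arange(-20,21,1)):
        g=abs(-x*np.sin(th)+y*np.cos(th))<.01
        s=(up*np.where(ann&~g,1,-1)*(rr<.05)).sum()
        if s>best[0]: best=(s,cx,cy,np.degrees(th))
print(best,len(q))
c=c0+S@[best[1],best[2],face+.004]; print('centre',c)
command_gripper(.055)
p=np.array([.4537,.2675,.080]); o=down(np.radians(88.4))
r.move_straight(p+[0,0,.03],o,speed=.2)
print('hit',r.move_straight(p,o,speed=.08,max_force=8))
command_gripper(0,80); s=r.read_state(); print(s['grip_width'],s['eef_pos'])
r.move_straight(p+[0,0,.15],o,speed=.2)
r.hold(.2);s=r.read_state(); print(s['grip_width'],s['contact_force'],s['time_s'])
wrist('held')
E
```

```text
face -0.0023223031387075614
(np.float64(8155.0), np.float64(-0.0029999999999999975), np.float64(-0.005499999999999996), np.float64(-8.0)) 18417
centre [ 0.60060187 -0.0290259   0.14995293]
hit False
0.014669292617749631 [0.4540996  0.26769264 0.08062301]
0.014634308297059962 [ 0.035368    0.37848446 -1.90471016] 6.6333
```

View pics/held.png

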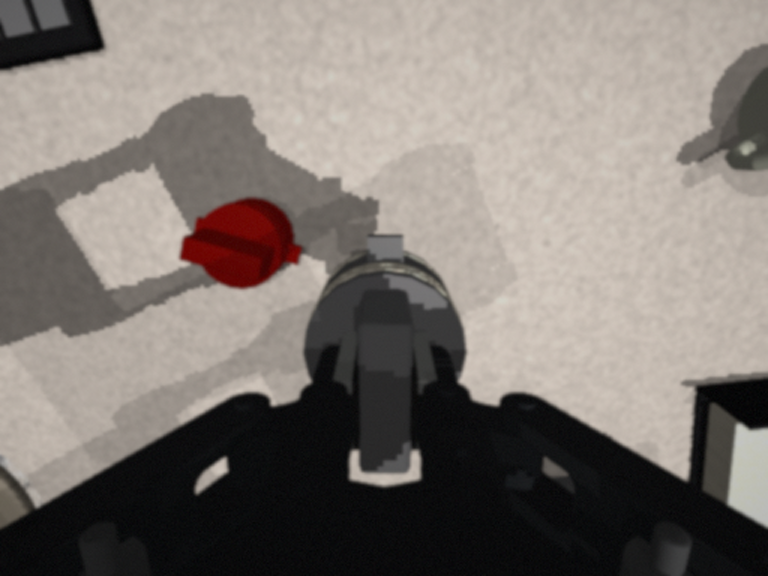

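The cartridge is held, centred at column ~386. Moving to the mouth and inserting with a guarded move.

```bash
cat >> h.py <<'E'
S=sock(np.radians(10.3)); C=np.array([.6006,-.0290,.1500]); L=.0525
def pose(h,a,dx=0,dy=0): return C+S@[dx,dy,h+L],toolrot(S,np.radians(a))
def st(msg=''):
    s=r.read_state(); e=(np.array(s['eef_pos'])-C)@S; f=np.array(s['contact_force'])@S
    R=S.T@Ro.from_quat(s['eef_rot']).as_matrix()
    print(msg,'t%.2f'%s['time_s'],'xy',(e[:2]*1e3).round(2),'h %.2f'%((e[2]-L)*1e3),'a %.1f'%np.degrees(np.arctan2(R[1,0],R[0,0])),'f',f.round(1),'m',(np.array(s['torque'])@S).round(2),'w %.4f'%s['grip_width'],flush=True)
E
python3 - <<'E'
from h import *
r.reach(*pose(.06,-8)); st('above')
r.move_straight(*pose(.03,-8),speed=.1); r.hold(.2); st('mouth')
hit=r.move_straight(*pose(-.005,-8),speed=.025,max_force=5); st('guard %s'%hit)
r.hold(.2); st()
E
```

```text
above t7.90 xy [0.1  0.78] h 59.89 a -7.9 f [-0.7 -1.1 -1.1] m [-0.    0.36 -0.02] w 0.0148
mouth t8.55 xy [0.42 0.06] h 30.48 a -8.0 f [-0.7  1.3 -1.5] m [0.01 0.37 0.02] w 0.0147
guard True t9.82 xy [0.15 0.08] h -4.01 a -8.0 f [ 1.1 -0.1  3.2] m [-0.06 -0.01  0.05] w 0.0147
 t10.02 xy [0.14 0.09] h -4.03 a -8.0 f [ 2.1 -0.9  4.3] m [-0.16 -0.07  0.05] w 0.0150
```

Dropped straight into the gaps (h ≈ -4, spring force ~6 N). Now I'll push and turn.

```bash
python3 - <<'E'
from h import *
hit=r.move_straight(*pose(-.0128,-8),speed=.02,max_force=25); st('push %s'%hit)
if not hit:
    for a in range(-18,-89,-10):
        hit=r.move_straight(*pose(-.0128,a),speed=.02,max_force=25); st('turn %s'%hit)
        if hit: break
E
```

```text
push False t10.59 xy [0.18 0.08] h -12.45 a -8.0 f [0.4 0.4 7.4] m [ 0.08  0.13 -0.05] w 0.0146
turn False t10.92 xy [0.18 0.  ] h -12.30 a -18.0 f [ 0.8  1.3 10.1] m [ 0.1   0.28 -0.05] w 0.0144
turn False t11.24 xy [ 0.19 -0.05] h -12.29 a -28.0 f [0.  1.1 9.2] m [-0.02  0.25 -0.08] w 0.0147
turn False t11.57 xy [-0. -0.] h -12.35 a -38.0 f [-0.5 -0.2 10.2] m [-0.03  0.32 -0.12] w 0.0151
turn False t11.89 xy [ 0.01 -0.  ] h -12.35 a -48.0 f [-1.   0.6  9.8] m [-0.06  0.36 -0.05] w 0.0146
turn False t12.22 xy [-0.11  0.06] h -12.39 a -58.0 f [-0.4 -0.4  8.4] m [-0.08  0.42 -0.06] w 0.0149
turn False t12.54 xy [-0.16  0.06] h -12.39 a -68.0 f [-0.8  0.2  9.2] m [ 0.02  0.38 -0.01] w 0.0147
turn False t12.87 xy [-0.22  0.1 ] h -12.41 a -78.0 f [-1.1  0.2  9.8] m [ 0.01  0.44 -0.07] w 0.0152
turn False t13.19 xy [-0.22  0.14] h -12.41 a -88.0 f [-0.5  0.3  9.3] m [ 0.05  0.47 -0.08] w 0.0152
```

```bash
python3 - <<'E'
from h import *
m0=(np.array(r.read_state()['torque'])@S)[2]
for a in np.arange(-89.5,-99,-1.5):
    r.move_straight(*pose(-.0128,a),speed=.02,max_force=25); r.hold(.1); st('feel')
    if abs((np.array(r.read_state()['torque'])@S)[2]-m0)>.35: break
E
```

```text
feel t13.54 xy [-0.25  0.14] h -12.40 a -89.5 f [-1.5  0.7  8.6] m [ 0.05  0.43 -0.09] w 0.0149
feel t13.89 xy [-0.22  0.14] h -12.40 a -91.0 f [-0.5  0.8 10.1] m [0.07 0.52 0.  ] w 0.0152
feel t14.24 xy [0.12 0.03] h -12.39 a -92.5 f [ 0.2 -0.1  8.4] m [0.08 0.27 0.06] w 0.0150
feel t14.59 xy [ 0.88 -0.25] h -12.30 a -94.0 f [2.1 0.8 6.7] m [ 0.13 -0.18  0.18] w 0.0145
feel t14.94 xy [ 1.11 -0.27] h -12.28 a -95.3 f [ 3.4 -0.5  5.2] m [ 0.17 -0.32  0.89] w 0.0145
```

The stop is felt at about -93.5°, so the notch middle is about -87.5°. I'll go back to that and let the spring lift it.

```bash
python3 - <<'E'
from h import *
r.move_straight(*pose(-.0128,-88),speed=.02); r.hold(.1); st('back')
for h in(-.011,-.009,-.0075):
    r.move_straight(*pose(h,-88),speed=.02,max_force=20); r.hold(.1); st('rise')
# locked? try to turn back, small
for a in(-84,-81,-79,-77):
    r.move_straight(*pose(-.0075,a),speed=.02,max_force=20); r.hold(.1); st('test')
    if abs((np.array(r.read_state()['torque'])@S)[2])>.4: break
r.move_straight(*pose(-.0075,-87.5),speed=.02); st('ret')
print(r.move_straight(*pose(-.0055,-87.5),speed=.01,max_force=12)); r.hold(.1);st('pull')
E
```

```text
back t15.32 xy [ 0.59 -0.15] h -12.19 a -88.0 f [1.6 0.2 9.1] m [0.03 0.1  0.07] w 0.0149
rise t15.68 xy [ 0.6  -0.16] h -10.43 a -88.0 f [1.  0.1 7.4] m [0.08 0.   0.09] w 0.0149
rise t16.02 xy [ 0.58 -0.18] h -8.52 a -88.0 f [1.9 0.8 7.2] m [ 0.07 -0.08 -0.03] w 0.0149
rise t16.38 xy [ 0.47 -0.15] h -7.62 a -88.0 f [ 4.7  0.6 -3.2] m [ 0.08 -0.62  0.02] w 0.0151
test t16.73 xy [-0.04 -0.01] h -7.62 a -84.1 f [ 3.7  0.2 -2.3] m [-0.04 -0.47  0.19] w 0.0149
test t17.07 xy [0.19 0.14] h -7.61 a -81.1 f [ 4.3  1.9 -3.9] m [ 0.11 -0.59 -0.36] w 0.0149
test t17.43 xy [0.9  0.36] h -7.59 a -79.2 f [ 8.2  3.4 -5.8] m [ 0.45 -1.13 -0.7 ] w 0.0149
ret t17.73 xy [-0.17  0.24] h -7.61 a -87.4 f [ 3.2  1.8 -2.6] m [ 0.06 -0.38 -0.2 ] w 0.0147
True
pull t18.03 xy [-0.18  0.23] h -7.63 a -87.5 f [ 2.8 -0.2 -1.6] m [-0.02 -0.19 -0.11] w 0.0147
```

Roof felt at h ≈ -7.6, and turning back is blocked at about -81°, so it's locked. Releasing, retreating and looking.

```bash
python3 - <<'E'
from h import *
command_gripper(.045); st('open')
r.move_straight(*pose(.07,-87.5),speed=.1); 
r.reach(*pose(.075,0)); r.hold(.3); st('away')
X,d=wrist('final')
b=X.reshape(-1,3); q=(b-C)@S; q=q[(np.hypot(q[:,0],q[:,1])<.04)&(q[:,2]>.03)&(q[:,2]<.07)]
rc=cv2.minAreaRect((q[:,:2]*1000).astype(np.float32)); print('bar top h+58 expected 51mm:',np.percentile(q[:,2],[10,50,90]),rc)
p,dd=optics.get_image('top'); cv2.imwrite('pics/top1.png',cv2.resize(p[:,:,::-1],(768,576)))
E
```

```text
open t18.43 xy [-0.24  0.22] h -7.64 a -87.6 f [ 0.2  0.9 -0.8] m [-0.01  0.22 -0.01] w 0.0448
away t21.02 xy [-0.01 -0.  ] h 74.98 a -0.0 f [-0.3  0.1 -0.3] m [0.02 0.22 0.  ] w 0.0447
bar top h+58 expected 51mm: [0.03811228 0.05071318 0.05173648] ((0.2359919548034668, 0.6352787017822266), (16.31940269470215, 49.96404266357422), 2.3338215351104736)
```

View pics/final.png

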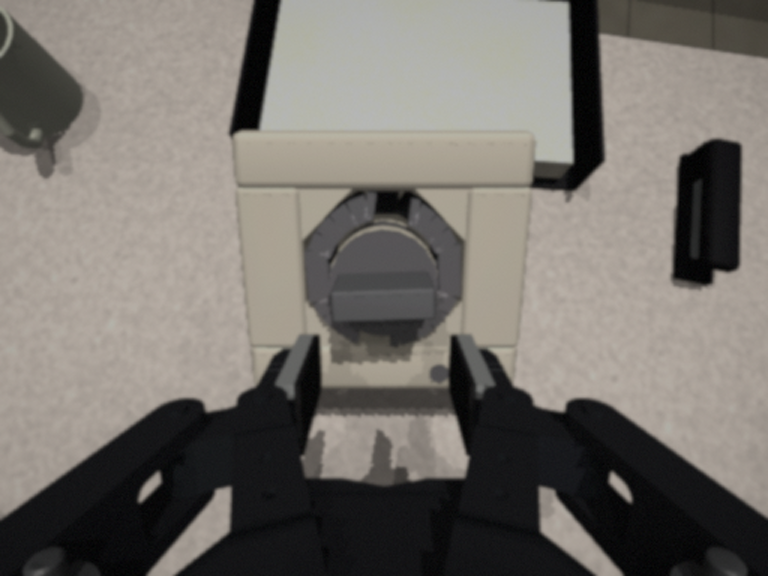

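View pics/top1.png

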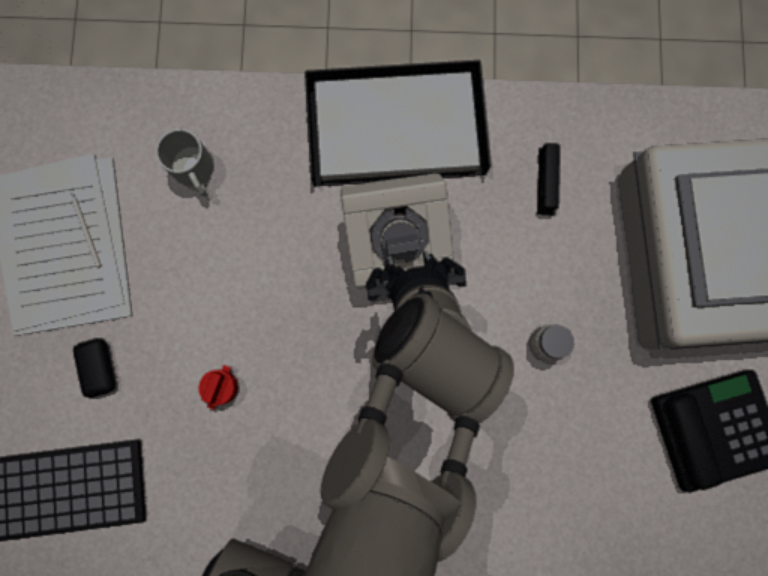

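The wrist view shows the cartridge seated with its bar across the slope at about (383,300). Its top is 50.7 mm above the rim, where 51 is expected when locked. The top view shows the jar (552,343), mug (183,155), stapler (548,180) and red part unmoved.

```bash
python3 -c "
from h import *
r.finish_job(); st('done')"
```

```text
the job is handed in; nothing more can be done
the job is handed in; nothing more can be done
```

The grey filter cartridge is in the mouth, turned clockwise and locked. I let go, backed the gripper clear and handed the job in at about 21 s of the 64 s allowed.

- **Finding the gaps:** the close view put the collar at about -8°. The cartridge dropped straight into the gaps, meeting the spring at h ≈ -4 mm with about 6 N.
- **Locking:** I pushed it to about h = -12.4 mm and turned it until I felt the solid stop at about -93.5°. I then came back to -88°, about 80° past the gaps, and let the spring lift it.
- **Checks before letting go:** it stopped rising at h ≈ -7.6 mm by the arm's reading, 0.6 mm off the nominal -7. It did not pull out, and turning it back was blocked at about -81°.
- **Checks after letting go:** the bar top was 50.7 mm above the rim, where 51 mm is expected when locked, and the bar lay at about -88°. The tool force was near zero. The jar, mug, stapler and red part look unmoved in the before and after top pictures.

No check failed. The click itself could not be observed directly. I inferred it from the lift to the notch roof and the blocked back-turn.

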